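Post the finished spice jar through the recycling caddy's spring flap

ROBOT

A 6-joint arm with a two-finger parallel gripper is mounted at the origin on a cart in front of the work surface, level with it; the furniture and walls round the work are solid. World frame = base frame: x ahead of the robot, y to its left, z up, the work surface at z = 0. Lengths are in mm, angles in degrees, forces in N, time in s.
With the tool pointing down it reaches from about 325 to 900 mm from the base axis. Payload 3.5 kg.
Tool frame: the origin (TCP) lies on the centre line of the jaws, within the pads' length; the fingertips stand 11 mm ahead of it and the grasp point (between the pads) lies 8 mm behind it; z points along the fingers, y is the line along which they close (so a half turn about z gives the same grasp; the last joint's range is limited). The gripper opens to 85 mm and grips with 20 to 120 N. Pads are 22 mm wide; open, the fingers measure 114 mm over their backs; the gripper's body (76 mm by 85 mm) begins 54 mm behind the grasp point. The pads swing forward as they close: fully open they stand 13 mm farther back than shut.
Start: joints at [-73.705, 15.837, -1.513, 72.651, 0, 84.076], TCP at [236.333, -578.592, 242.313] pointing down, gripper open.
Joint ranges: [-178.77, 178.77], [-48.84, 107.48], [-61.69, 71.31], [-111.58, 123.2], [-90, 87.43], [-180, 180]. Speed limits (degrees/s): [147.25, 147.25, 180, 180, 180, 180].

INTERFACE

Orientations are given as a 3x3 rotation matrix whose columns are the frame's x, y, z axes.
In Python, from bench import readout, cams, robot gives the robot as it stands. The module is installed in compiled form; this text tells all that it offers.
- The arm moves only by the shell command python3 -m jog 'ROWS' [OPENING] [FORCE]. ROWS is JSON, a list of rows, each an object with "offset": the shift along the world's x, y, z normalised to -1 to 1, where 1 is 0.2 m, a list of three; "twist": the turn, a rotation vector about the world's x, y, z normalised to -1 to 1, where 1 is 180 degrees, a list of three. A call has 1 to 8 rows; each row is the pose to reach, as a shift and turn from the pose commanded when the call began, turning the shorter way round; what a row does not reach only later rows make up. A row lasts 1/8 s, in which the tool goes at most 62.5 mm and 10.7 degrees, less where a joint would pass 70% of its speed; a pose out of reach is approached as far as the arm can. A call with a number of a shift or a turn outside -1 to 1 is refused whole. A call with a gripper value outside its range is refused whole. OPENING is the opening, from 0 (shut) to 1 (fully open), set as the call begins (- or left out, the last holds). The fingers move at their own pace and stop on an object; FORCE is the grip in N (left out, the last holds). Time passes only in rows, so rows that repeat a pose let the fingers close. It gives the time, the measured TCP pose, the force, the opening and the grip force at its end, in the units of the state.
- readout.sense(): the state, without advancing time (a new reading comes with each control period).
- cams.get_image(name): name is "scene" or "side" or "wrist"; returns (picture, depth): 400x640x3 uint8, red, green, blue; 400x640 float32, mm along the optical axis (not along the pixel's ray), 0 where there is no reading.
- cams.get_calibration(name): a dict with "mtx" (3x3 intrinsics, pixels), "rvec" (rotation vector, rad) and "tvec" (3), from world to camera coordinates, as OpenCV has them; the wrist camera has in their place "tool_from_camera" (4x4, takes a point from camera to tool coordinates, whose origin is the TCP and whose axes are the flange's). Camera axes: x right, y down, z forward; pixel columns grow to the right and rows downward; lengths in mm; the calibration is good to about 2 mm. A picture is of the moment at which its call begins: read the wrist's pose just before it. get_calibration takes no time and is no camera call.
- robot.job_done(): hands the job in; it is judged then, once.
The state is a dict: "t": time; "q": joint angles; "joint_vel": joint speeds; "joint_torque": joint torques, N m; "tcp_pos": TCP position; "tool_rot": TCP orientation; "ft_force": force on the tool from outside, world axes, zero at the start; "ft_torque": the same for the moment, N m; "opening": opening from 0.0 (shut) to 1.0 (fully open); "grasp_force": force on a finger pad.
Only numpy, scipy, OpenCV 4.12 (cv2) and the standard library are available. Lean on these libraries where they do the work, as an engineer would, in place of code of your own. Each camera call takes 0.05 s, during which the arm holds its last target. There are 200 camera calls.

TASK

The slim spice jar on the worktop is finished with: push it through the sprung flap in the sloping face of the recycling caddy so that it drops right inside and the flap swings shut behind it. Do not shove the caddy out of its place or tip it, and leave the food tin and the small round pot standing where they are.

Things in the scene. Friction and masses are not known exactly. Their poses are not given: they have to be found in the camera images.
- jar_mid (a point): Centre of the slim round spice jar with a screw cap (the only such jar): diameter 41 mm, height 105 mm, 0.08 to 0.15 kg, standing on the worktop. The point is on its axis, 52 mm above its underside; its z axis points up to the cap.
- caddy: Loose steel caddy, 2 kg, 220 mm deep (x), 200 wide (y), 199 high, closed but for the flap. Origin: centre of underside, z up, front faces its -x. Above the 130 mm high front wall a face slopes up and back at 30 degrees from level, with the mouth in it. Walls 5 mm, hollow, floor at 8 mm. The top juts out as a hood over the mouth, lip at x -43, z 194 to 199: the jar does not fit in straight down.
- caddy_mouth (a point): Centre of the mouth on the sloping face's outer surface, at (-48, 0, 166) mm in the caddy's frame, same axes. Mouth 136 mm wide (y), 78 mm along the slope: lower edge (-81, 0, 146), upper edge (-14, 0, 185). Straight in, square to the face, is (0.5, 0, -0.866) in the caddy's frame: a tool pushing so leans 30 degrees from vertical. The hood leaves the mouth's lower 55 mm free that way.
- flap (a joint): Flap angle in rad: 0 shut, grows as it swings inward (stop 1.4). Grey plate 130 x 74 x 4 mm, hinged along the mouth's upper edge, just below the outer surface. A spring shuts it: 0.05 N m when shut, 0.13 N m wide open (1 to 2 N at the free edge). It may pinch a half-inserted jar until that is pushed farther in.
- food_tin: Food tin standing on the worktop, 75 mm diameter, 110 mm high; a bystander. Origin at the centre of its underside.
- small_pot: Low round lidded pot standing on the worktop, 69 mm diameter, 41 mm high; a bystander. Origin at the centre of its underside.

How it is judged:
By the outcome, as a careful person would: the job done as asked, in the order asked, and still so for the second after the job is handed in, with the robot touching nothing.
It also fails if it takes over 42 s, if anything falls off the work surface, if the arm or the gripper's body presses on something with over 40 N, if the wrist force passes 120 N, or if a joint passes its speed limit or range.

## Working session

There is one attempt and no reset: what is moved stays moved. The work goes in short steps, Python scripts to look and compute and a shell command to move; the robot and the scene stay as the last step left them, time stands still between calls to the robot, and variables do not carry over. Pictures are saved under pics/ and viewed, at most 10 in all, crops included, and the job is handed in when it is done.

```bash
mkdir -p pics; cat > h.py <<'E'
import numpy as np, cv2
from bench import readout, cams, robot
def pts(name):
    if name=='wrist': s=readout.sense()
    im,d=cams.get_image(name); c=cams.get_calibration(name)
    K=np.array(c['mtx']); v,u=np.mgrid[:400,:640]
    P=np.dstack([(u-K[0,2])/K[0,0]*d,(v-K[1,2])/K[1,1]*d,d]).reshape(-1,3)
    if name=='wrist':
        T=np.array(c['tool_from_camera']); P=P@T[:3,:3].T+T[:3,3]
        W=P@np.array(s['tool_rot']).T+np.array(s['tcp_pos'])
    else:
        R=cv2.Rodrigues(np.array(c['rvec'],float))[0]; W=(P-np.array(c['tvec']).ravel())@R
    W=W.reshape(400,640,3); W[d==0]=np.nan
    return im,W
def save(n,im): cv2.imwrite('pics/'+n+'.png',im[:,:,::-1])
E
python3 - <<'E'
from h import *
a,W=pts('scene'); b,V=pts('side'); np.savez('/tmp/a.npz',a=a,W=W,b=b,V=V)
save('scene',a); save('side',b)
s=readout.sense(); print(s['t'],s['tcp_pos'],s['tool_rot'])
E
```

```text
0.1 [ 236.15404862 -577.92452672  241.26898147] [[ 9.25735376e-01  3.78171508e-01 -5.69488100e-04]
 [ 3.78171880e-01 -9.25733367e-01  1.93956357e-03]
 [ 2.06293544e-04 -2.01088700e-03 -9.99997957e-01]]
```

View pics/scene.png

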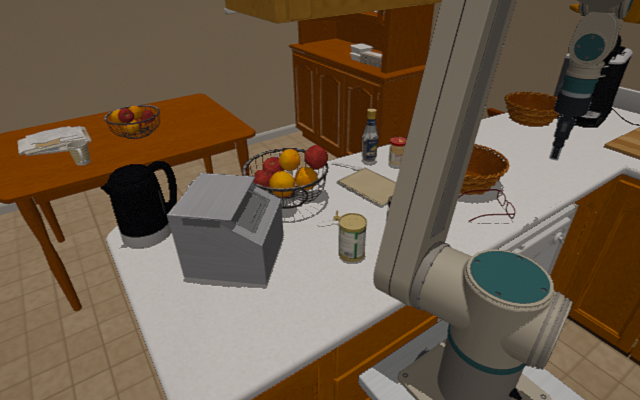

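View pics/side.png

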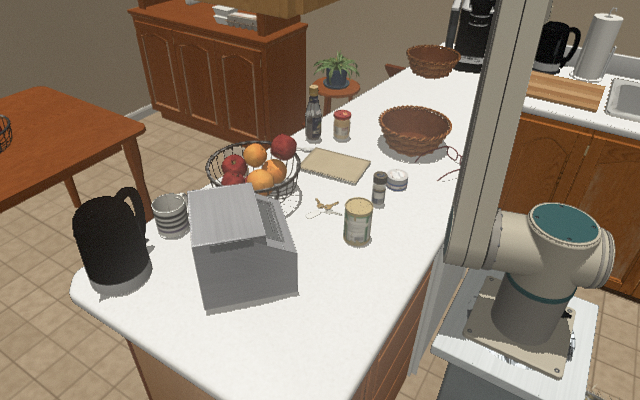

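Side view: the caddy is around (243,245), its slope facing right, and the tin is at (358,222). The jar is at (380,188) and the pot at (397,180). Scene view: the caddy is at (228,230) and the arm hides the jar.

```bash
python3 - <<'E'
from h import *
z=np.load('/tmp/a.npz');W=z['W'];V=z['V']
for (u,v) in [(380,188),(380,176),(397,176),(358,222),(358,203),(225,215),(270,213),(283,240),(235,275)]:
    print(u,v,V[v,u].round())
def box(A,r): 
    m=np.zeros((400,640),bool);m[r[1]:r[3],r[0]:r[2]]=1
    return A[m&(A[...,2]>12)]
for n,r in dict(jar=(371,168,388,210),pot=(387,168,409,192),tin=(342,196,374,248)).items():
    p=box(V,r); p=p[p[:,2]<130]; zt=np.percentile(p[:,2],98); top=p[p[:,2]>zt-4]
    print(n,zt.round(),'top',top[:,:2].mean(0).round(),(top[:,:2].min(0)).round(),(top[:,:2].max(0)).round(), 'body',p[:,:2].mean(0).round(),p[:,:2].min(0).round(),p[:,:2].max(0).round())
a=box(V,(187,180,300,310)); b=box(W,(168,172,285,285))
c0=V[215,225]
for n,p in(('side',a),('scene',b)):
    p=p[(p[:,2]<215)&(np.hypot(*(p[:,:2]-c0[:2]).T)<190)]
    print(n,len(p),'zmax',np.percentile(p[:,2],99).round(), cv2.minAreaRect(p[:,:2].astype(np.float32)))
    t=p[p[:,2]>190]; print(' top',cv2.minAreaRect(t[:,:2].astype(np.float32)))
# normals
for n,A,r in(('side',V,(187,180,300,310)),('scene',W,(168,172,285,285))):
    B=cv2.GaussianBlur(A,(5,5),0);N=np.cross(B[:,6:]-B[:,:-6],np.zeros(3)) if 0 else None
    dx=np.roll(A,-4,1)-np.roll(A,4,1);dy=np.roll(A,-4,0)-np.roll(A,4,0)
    N=np.cross(dy,dx);N/=np.linalg.norm(N,axis=2,keepdims=True)
    m=np.zeros((400,640),bool);m[r[1]:r[3],r[0]:r[2]]=1;m&=(A[...,2]>15)&(A[...,2]<195)
    q=N[m];P=A[m]
    for nm,k in(('slope',abs(abs(q[:,2])-.866)<.05),('vert',abs(q[:,2])<.07)):
        az=np.degrees(np.arctan2(q[k,1],q[k,0])); h,e=np.histogram(az,36,(-180,180))
        print(n,nm,[(int(e[i]),int(h[i]),np.median(az[(az>=e[i])&(az<e[i+1])]).round(1)) for i in np.argsort(-h)[:4] if h[i]>20])
E
```

```text
380 188 [ 455. -209.   72.]
380 176 [ 464. -220.  104.]
397 176 [ 455. -338.   40.]
358 222 [432. -26.  83.]
358 203 [456. -68. 107.]
225 215 [633. 241. 199.]
270 213 [594. 130. 146.]
283 240 [513. 190. 145.]
235 275 [569. 297.  95.]
jar 107.0 top [ 459. -201.] [ 412. -243.] [486. -62.] body [ 461. -212.] [ 412. -342.] [491. -62.]
pot 44.0 top [ 456. -342.] [ 424. -376.] [ 487. -233.] body [ 453. -334.] [ 423. -382.] [ 493. -233.]
tin 109.0 top [448. -57.] [411. -94.] [486. -18.] body [441. -44.] [ 410. -222.] [486. -18.]
side 10700 zmax 200.0 ((619.8218994140625, 208.65948486328125), (220.69766235351562, 207.3198699951172), 47.24308776855469)
 top ((642.8471069335938, 232.90756225585938), (153.41073608398438, 206.80252075195312), 47.40838623046875)
scene 9975 zmax 202.0 ((622.9530639648438, 206.0553436279297), (221.65350341796875, 205.71731567382812), 47.231224060058594)
 top ((645.7313232421875, 230.57977294921875), (154.4462432861328, 205.18667602539062), 47.053157806396484)
side slope [(-140, 189, np.float64(-134.5)), (-130, 144, np.float64(-125.9)), (-150, 90, np.float64(-143.1)), (-70, 74, np.float64(-65.3))]
side vert [(130, 1648, np.float64(135.7)), (140, 993, np.float64(143.2)), (120, 335, np.float64(127.8)), (-160, 66, np.float64(-155.5))]
scene slope [(-140, 348, np.float64(-134.2)), (-130, 256, np.float64(-126.1)), (-150, 135, np.float64(-144.0)), (-120, 46, np.float64(-117.8))]
scene vert [(130, 1696, np.float64(135.9)), (140, 715, np.float64(142.6)), (-140, 562, np.float64(-133.2)), (120, 139, np.float64(128.6))]
```

```bash
python3 - <<'E'
from h import *
print(np.array(cams.get_calibration('wrist')['tool_from_camera']).round(2))
V=np.load('/tmp/a.npz')['V']
for c,r,lo,hi in(((460,-220),45,95,112),((456,-342),60,30,50),((448,-57),60,98,115)):
    m=(np.hypot(V[...,0]-c[0],V[...,1]-c[1])<r)&(V[...,2]>lo)&(V[...,2]<hi);p=V[m]
    print(len(p),p.mean(0).round(),p.min(0).round(),p.max(0).round(),cv2.minEnclosingCircle(p[:,:2].astype(np.float32)))
from scipy.spatial.transform import Rotation as R
d=np.array([np.cos(np.radians(47)),np.sin(np.radians(47)),0]);z=.5*d+[0,0,-.866]
R0=np.array(readout.sense()['tool_rot'])
for s in(1,-1):
    y=s*np.array([-d[1],d[0],0]);M=np.c_[np.cross(y,z),y,z]
    M0=np.c_[np.cross(y,[0,0,-1]),y,[0,0,-1]]
    print(s,'yaw',R.from_matrix(M0@R0.T).as_rotvec()/np.pi,'tilt',R.from_matrix(M@M0.T).as_rotvec()/np.pi, 'x',M[:,0].round(2))
E
```

```text
[[   0.     -0.96   -0.28   72.54]
 [   1.      0.     -0.      0.67]
 [   0.     -0.28    0.96 -131.89]
 [   0.      0.      0.      1.  ]]
118 [ 465. -221.  104.] [ 447. -247.   96.] [ 486. -202.  109.] ((465.35760498046875, -224.0858154296875), 22.823673248291016)
261 [ 455. -339.   40.] [ 423. -382.   30.] [ 493. -307.   45.] ((458.5857238769531, -345.02880859375), 38.450130462646484)
482 [447. -54. 106.] [411. -94.  98.] [486. -18. 113.] ((447.8515625, -56.347251892089844), 38.9122314453125)
1 yaw [-4.29256085e-04  7.82337784e-04 -8.62335737e-01] tilt [ 1.21895241e-01 -1.13669151e-01  2.08167287e-17] x [-0.59 -0.63 -0.5 ]
-1 yaw [-0.00056853 -0.00031194  0.13766383] tilt [ 1.21895241e-01 -1.13669151e-01  2.08167287e-17] x [0.59 0.63 0.5 ]
```

```bash
python3 -m jog '[{"offset":[0.25,0.3,0],"twist":[0,0,0.04]},{"offset":[0.45,0.58,0],"twist":[0,0,0.09]},{"offset":[0.6,0.9,0],"twist":[0,0,0.138]},{"offset":[0.6,0.9,0],"twist":[0,0,0.138]}]' 1 && python3 -m jog '[{"offset":[0.27,0.3,0],"twist":[0,0,0]},{"offset":[0.4,0.6,0],"twist":[0,0,0]},{"offset":[0.545,0.88,0],"twist":[0,0,0]},{"offset":[0.545,0.88,0],"twist":[0,0,0]},{"offset":[0.545,0.88,0],"twist":[0,0,0]},{"offset":[0.545,0.88,0],"twist":[0,0,0]}]'
python3 - <<'E'
from h import *
a,W=pts('wrist');save('w1',a);np.savez('/tmp/w.npz',a=a,W=W)
m=(np.hypot(W[...,0]-463,W[...,1]+222)<45)&(W[...,2]>95)&(W[...,2]<115);p=W[m]
print(len(p),p.mean(0),p.min(0),p.max(0),cv2.minEnclosingCircle(p[:,:2].astype(np.float32)))
s=readout.sense();print(s['t'],s['tcp_pos'],s['tool_rot'],s['q'])
E
```

```text
t: 0.6
tcp_pos: [357.0, -395.3, 241.7]
tool_rot: [[0.679, 0.734, -0.001], [0.734, -0.679, 0.002], [0.001, -0.002, -1.0]]
ft_force: [0.3, -0.1, 0.9]
opening: 0.999
grasp_force: 0.0
t: 1.35
tcp_pos: [465.0, -223.0, 242.0]
tool_rot: [[0.681, 0.732, -0.001], [0.732, -0.681, -0.0], [-0.001, -0.0, -1.0]]
ft_force: [-0.8, -0.5, 0.8]
opening: 1.0
grasp_force: 0.0
1448 [ 468.83310695 -226.74198416  105.25991982] [ 448.27751501 -247.45192589   95.00557359] [ 487.9227111  -207.67324127  107.69742613] ((468.2866516113281, -227.72325134277344), 20.295989990234375)
1.4 [ 464.90474728 -223.33180389  242.09118504] [[ 6.82043722e-01  7.31311216e-01 -5.16360186e-04]
 [ 7.31311273e-01 -6.82043848e-01 -1.04848533e-04]
 [-4.28857197e-04 -3.06108741e-04 -9.99999861e-01]] [-3.28312829e+01  4.77056864e+00 -1.49145049e+01  7.03365291e+01
 -2.10879780e-02  1.00172284e+02]
```

View pics/w1.png

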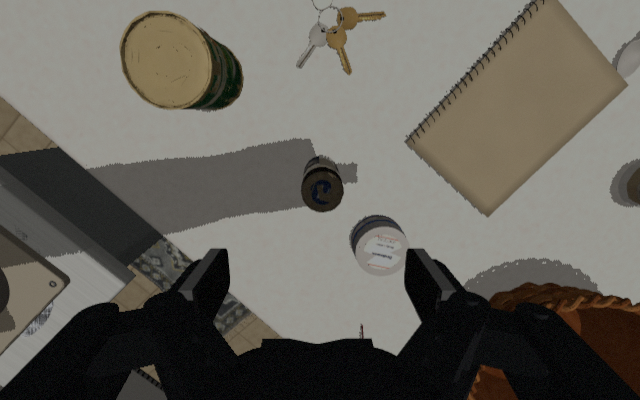

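Jar cap at (322,190) in the wrist view, measured at (468,-227) with its top at 105 mm. The pot at (381,245) is clear of the fingers. I'll go down and grip near the cap.

```bash
python3 -m jog '[{"offset":[0.017,-0.02,-0.3],"twist":[0,0,0]},{"offset":[0.017,-0.02,-0.55],"twist":[0,0,0]},{"offset":[0.017,-0.02,-0.7],"twist":[0,0,0]},{"offset":[0.017,-0.02,-0.765],"twist":[0,0,0]},{"offset":[0.017,-0.02,-0.765],"twist":[0,0,0]},{"offset":[0.017,-0.02,-0.765],"twist":[0,0,0]}]' && python3 -m jog '[{"offset":[0,0,0],"twist":[0,0,0]},{"offset":[0,0,0],"twist":[0,0,0]},{"offset":[0,0,0],"twist":[0,0,0]},{"offset":[0,0,0],"twist":[0,0,0]},{"offset":[0,0,0],"twist":[0,0,0]},{"offset":[0,0,0],"twist":[0,0,0]}]' 0 50
```

```text
t: 2.15
tcp_pos: [469.9, -227.7, 90.8]
tool_rot: [[0.682, 0.732, 0.002], [0.732, -0.682, -0.002], [0.0, 0.003, -1.0]]
ft_force: [-0.1, -0.1, 0.4]
opening: 0.997
grasp_force: 0.0
t: 2.9
tcp_pos: [469.2, -226.8, 90.3]
tool_rot: [[0.681, 0.732, 0.001], [0.732, -0.681, -0.001], [0.0, 0.001, -1.0]]
ft_force: [-0.9, 1.1, 6.7]
opening: 0.459
grasp_force: 50.2
```

```bash
python3 -m jog '[{"offset":[0,0,0.15],"twist":[0,0,0]},{"offset":[0,0,0.4],"twist":[0,0,0]},{"offset":[0,0.05,0.7],"twist":[0,0,0]},{"offset":[0.1,0.2,0.95],"twist":[0,0,0]},{"offset":[0.15,0.4,1.0],"twist":[0,0,0]},{"offset":[0.17,0.6,1.0],"twist":[0,0,0]},{"offset":[0.17,0.8,1.0],"twist":[0,0,0]},{"offset":[0.17,0.8,1.0],"twist":[0,0,0]}]' && python3 -m jog '[{"offset":[0.04,0.2,0],"twist":[0.02,-0.019,0]},{"offset":[0.1,0.4,0],"twist":[0.05,-0.047,0]},{"offset":[0.15,0.65,0],"twist":[0.08,-0.075,0]},{"offset":[0.17,0.85,0],"twist":[0.11,-0.1,0]},{"offset":[0.17,0.92,0],"twist":[0.122,-0.114,0]},{"offset":[0.17,0.92,0],"twist":[0.122,-0.114,0]},{"offset":[0.17,0.92,0],"twist":[0.122,-0.114,0]},{"offset":[0.17,0.92,0],"twist":[0.122,-0.114,0]}]'
python3 - <<'E'
from h import *
a,W=pts('wrist');b,V=pts('side');save('w2',np.hstack([a[:,:400],b[150:,150:550].repeat(1,0)[:0].reshape(0,400,3)]) if 0 else a);save('s2',cv2.resize(b[100:350,120:440],None,fx=2,fy=2));np.savez('/tmp/w2.npz',a=a,W=W,V=V)
s=readout.sense();print(s['t'],s['tcp_pos'],s['tool_rot'],s['q'],s['opening'])
E
```

```text
t: 3.9
tcp_pos: [502.1, -64.3, 288.7]
tool_rot: [[0.678, 0.735, -0.001], [0.735, -0.678, 0.001], [-0.0, -0.001, -1.0]]
ft_force: [-0.1, -0.7, -1.4]
opening: 0.462
grasp_force: 50.7
t: 4.9
tcp_pos: [537.6, 116.7, 289.7]
tool_rot: [[0.59, 0.731, 0.343], [0.634, -0.682, 0.365], [0.501, 0.002, -0.866]]
ft_force: [-0.5, 0.2, -0.8]
opening: 0.455
grasp_force: 50.8
5.0 [537.39625706 116.87104641 289.59511874] [[ 0.58976611  0.73141687  0.34235259]
 [ 0.6336386  -0.68192905  0.36534217]
 [ 0.5006776   0.00146139 -0.86563261]] [ -6.51512227  -6.76819048 -25.69475781  52.03635473  23.69250258
 130.4856126 ] 0.46199760417424107
```

View pics/w2.png

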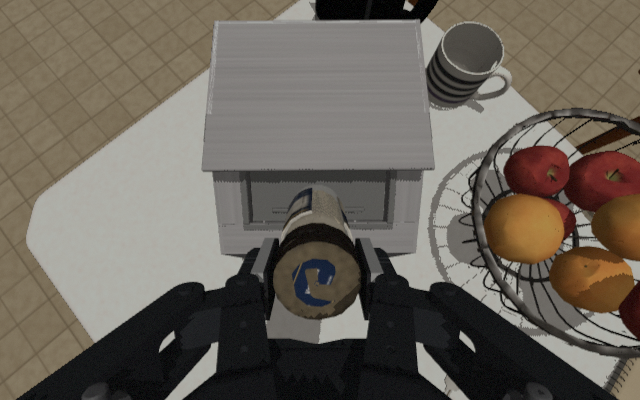

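View pics/s2.png

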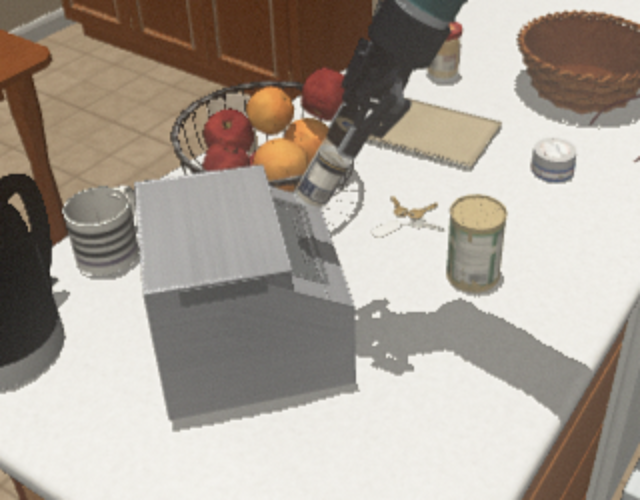

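The wrist view shows the jar held along the tool axis and the caddy square to it. The hood lip runs along row 167 (cols 203–433) and the mouth spans cols 249–390, lower edge at row 227. I'll check the offset in the tool frame.

```bash
python3 - <<'E'
from h import *
W=np.load('/tmp/w2.npz')['W'];s=readout.sense();R=np.array(s['tool_rot']);t=np.array(s['tcp_pos'])
for n,u,v in(('lipL',212,164),('lipR',424,164),('lipC',320,164),('lowL',262,231),('lowR',385,231),('edgeL',245,215),('edgeR',394,215),('faceL',225,215),('faceR',410,215),('flap',262,215),('flapR',380,215),('frontL',225,249),('frontR',412,249)):
    p=W[v,u]; print(n,p.round(1),'tool',((p-t)@R).round(1))
E
```

```text
lipL [530.5 238.8 199.7] tool [ 28.2 -88.4 120. ]
lipR [662.6 115.6 200.2] tool [ 28.3  92.3 119.8]
lipC [598.3 176.5 198.3] tool [ 27.9   3.7 121.7]
lowL [521.8 178.6 142.6] tool [-43.6 -53.7 144.5]
lowR [612.2  94.8 141.3] tool [-44.2  69.5 145.9]
edgeL [520.4 199.3 154.1] tool [-25.7 -68.8 141.6]
edgeR [627.4 100.3 151.4] tool [-26.6  76.9 144.4]
faceL [505.8 213.6 151.1] tool [-26.7 -89.2 144.4]
faceR [639.3  89.5 150.4] tool [-26.9  92.9 145.4]
flap [532.4 189.2 149.3] tool [-27.3 -53.2 146.1]
flapR [618.1 109.7 148.8] tool [-27.5  63.7 146.9]
frontL [481.8 192.6 132.3] tool [-63.6 -92.5 144.7]
frontR [621.4  62.6 132.1] tool [-63.7  98.2 145.2]
```

```bash
python3 -m jog '[{"offset":[-0.013,-0.029,-0.018],"twist":[0,0,0]},{"offset":[0.055,0.044,-0.191],"twist":[0,0,0]},{"offset":[0.09,0.08,-0.278],"twist":[0,0,0]},{"offset":[0.124,0.117,-0.364],"twist":[0,0,0]},{"offset":[0.15,0.145,-0.43],"twist":[0,0,0]},{"offset":[0.167,0.163,-0.473],"twist":[0,0,0]},{"offset":[0.167,0.163,-0.473],"twist":[0,0,0]}]' && python3 -m jog '[{"offset":[0.017,0.018,-0.043],"twist":[0,0,0]},{"offset":[0.034,0.036,-0.086],"twist":[0,0,0]},{"offset":[0.051,0.055,-0.13],"twist":[0,0,0]},{"offset":[0.068,0.073,-0.173],"twist":[0,0,0]},{"offset":[0.068,0.073,-0.173],"twist":[0,0,0]}]'
```

```text
t: 5.88
tcp_pos: [569.1, 149.7, 193.1]
tool_rot: [[0.591, 0.732, 0.339], [0.634, -0.682, 0.365], [0.498, -0.001, -0.867]]
ft_force: [-0.1, -1.4, -1.6]
opening: 0.459
grasp_force: 50.9
t: 6.5
tcp_pos: [582.8, 164.7, 158.3]
tool_rot: [[0.591, 0.732, 0.339], [0.634, -0.681, 0.365], [0.498, -0.001, -0.867]]
ft_force: [-0.9, -1.3, -3.2]
opening: 0.454
grasp_force: 50.7
```

```bash
python3 -m jog '[{"offset":[0.017,0.018,-0.043],"twist":[0,0,0]},{"offset":[0.034,0.036,-0.086],"twist":[0,0,0]},{"offset":[0.048,0.051,-0.121],"twist":[0,0,0]},{"offset":[0.048,0.051,-0.121],"twist":[0,0,0]}]'
python3 - <<'E'
from h import *
a,W=pts('wrist');b,V=pts('side');save('c3',np.vstack([a[100:400],cv2.resize(b[130:330,140:440],(640,300))[:, :]])[:600])
E
```

```text
t: 7.0
tcp_pos: [592.6, 174.8, 134.5]
tool_rot: [[0.591, 0.732, 0.34], [0.634, -0.681, 0.365], [0.499, -0.0, -0.867]]
ft_force: [-0.1, -0.6, -3.0]
opening: 0.462
grasp_force: 50.8
```

View pics/c3.png

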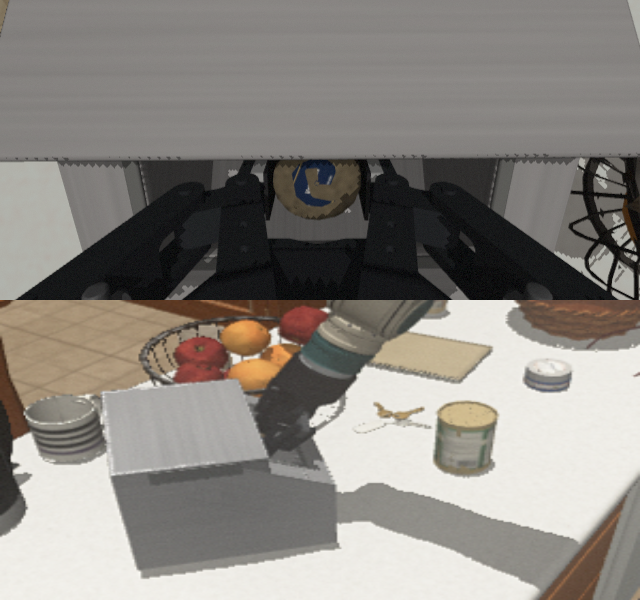

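The jar is in the mouth up to its cap, which lies below the lip, and forces are small. The caddy hasn't moved. Releasing.

```bash
python3 -m jog '[{"offset":[0,0,0],"twist":[0,0,0]},{"offset":[0,0,0],"twist":[0,0,0]},{"offset":[0,0,0],"twist":[0,0,0]},{"offset":[0,0,0],"twist":[0,0,0]},{"offset":[0,0,0],"twist":[0,0,0]}]' 0.75
python3 - <<'E'
from h import *
a,W=pts('wrist');save('w4',a[150:400,100:540])
E
```

```text
t: 7.72
tcp_pos: [593.8, 175.0, 136.5]
tool_rot: [[0.589, 0.732, 0.343], [0.634, -0.681, 0.367], [0.502, 0.001, -0.865]]
ft_force: [-0.5, -2.0, 0.7]
opening: 0.749
grasp_force: 0.8
```

View pics/w4.png

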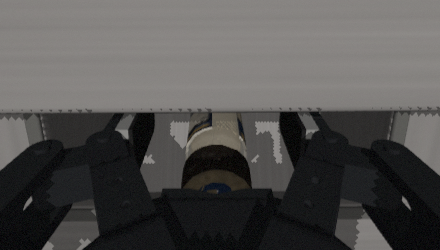

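The jar has tilted: its cap is now at (222,165) in the crop, toward the mouth's lower edge, and the body slants under the flap. I'll measure how deep the cap is.

```bash
python3 - <<'E'
from h import *
a,W=pts('wrist')
d=np.array([.682,.731,0]);c=np.array([621,207,0])
def face(p):
    q=p-c; x=q@d; y=q@np.array([-.731,.682,0]); z=p[2]; return np.round([x,y,z,(x+81)*.866+(z-146)*.5,-(x+81)*.5+(z-146)*.866],1)
print('x y z s n')
for u,v in((320,268),(320,285),(320,300),(320,315),(320,330),(320,337),(310,337),(335,337),(160,345),(160,375),(260,300),(380,300),(270,290)): print(u,v,face(W[v,u]))
E
```

```text
x y z s n
320 268 [-43.9  -4.9  75.4  -3.2 -79.6]
320 285 [-54.5  -4.7  91.5  -4.3 -60.5]
320 300 [-62.   -4.5 106.7  -3.2 -43.5]
320 315 [-69.   -4.4 115.1  -5.1 -32.8]
320 330 [-76.6  -4.4 114.9 -11.7 -29.2]
320 337 [-80.4  -4.4 112.9 -16.  -28.9]
310 337 [-80.6   1.  112.2 -16.5 -29.5]
335 337 [-80.1 -12.4 114.2 -15.2 -28. ]
160 345 [-70.   50.  177.9  25.5  22.1]
160 375 [-89.6  65.1 143.3  -8.8   2. ]
260 300 [ -71.1   47.5    8.6  -60.1 -123.9]
380 300 [ -71.   -59.     7.6  -60.5 -124.9]
270 290 [ -62.6   38.9    9.4  -52.3 -127.5]
```

The jar stands inside on the floor: cap at z≈114, 29 mm below the face and clear of the flap's 74 mm sweep. I'll withdraw straight out.

```bash
python3 -m jog '[{"offset":[-0.034,-0.037,0.087],"twist":[0,0,0]},{"offset":[-0.085,-0.091,0.217],"twist":[0,0,0]},{"offset":[-0.136,-0.146,0.347],"twist":[0,0,0]},{"offset":[-0.187,-0.201,0.477],"twist":[0,0,0]},{"offset":[-0.238,-0.256,0.607],"twist":[0,0,0]},{"offset":[-0.29,-0.311,0.736],"twist":[0,0,0]},{"offset":[-0.29,-0.311,0.736],"twist":[0,0,0]},{"offset":[-0.29,-0.311,0.736],"twist":[0,0,0]}]'
python3 -m jog '[{"offset":[-0.2,-0.2,0.1],"twist":[0,0,0]},{"offset":[-0.3,-0.3,0.15],"twist":[0,0,0]},{"offset":[-0.3,-0.3,0.15],"twist":[0,0,0]},{"offset":[-0.3,-0.3,0.15],"twist":[0,0,0]},{"offset":[-0.3,-0.3,0.15],"twist":[0,0,0]},{"offset":[-0.3,-0.3,0.15],"twist":[0,0,0]}]'
python3 - <<'E'
from h import *
a,W=pts('wrist');b,V=pts('side');save('c5',np.vstack([a[:300],cv2.resize(b[130:330,140:440],(640,300))])[:600])
d=np.array([.682,.731,0]);c=np.array([621,207,0])
q=W-c;x=q@d;y=q@np.array([-.731,.682,0]);z=W[...,2];s=(x+81)*.866+(z-146)*.5;n=-(x+81)*.5+(z-146)*.866
for lo in range(-20,60,10):
    m=(abs(y)<50)&(s>lo)&(s<lo+10)&(abs(n)<60);print(lo,m.sum(),np.nanmedian(n[m]).round(1) if m.any() else '')
p=V[(V[...,2]>12)&(V[...,2]<215)&(np.hypot(V[...,0]-633,V[...,1]-241)<190)]
t=p[p[:,2]>190];print(cv2.minAreaRect(t[:,:2].astype(np.float32)))
E
```

```text
t: 8.82
tcp_pos: [534.9, 112.9, 282.1]
tool_rot: [[0.59, 0.732, 0.341], [0.634, -0.681, 0.366], [0.5, -0.0, -0.866]]
ft_force: [-1.1, 0.8, 0.7]
opening: 0.749
grasp_force: 0.0
t: 9.57
tcp_pos: [475.4, 53.2, 312.4]
tool_rot: [[0.589, 0.733, 0.341], [0.634, -0.681, 0.367], [0.5, -0.0, -0.866]]
ft_force: [0.3, 0.2, 0.1]
opening: 0.748
grasp_force: 0.0
-20 777 0.8
-10 767 2.0
0 661 -1.1
10 804 -0.5
20 798 -1.1
30 809 -1.2
40 901 -1.1
50 1026 -0.7
((643.1680297851562, 232.80032348632812), (153.40492248535156, 208.05514526367188), 47.46361541748047)
```

View pics/c5.png

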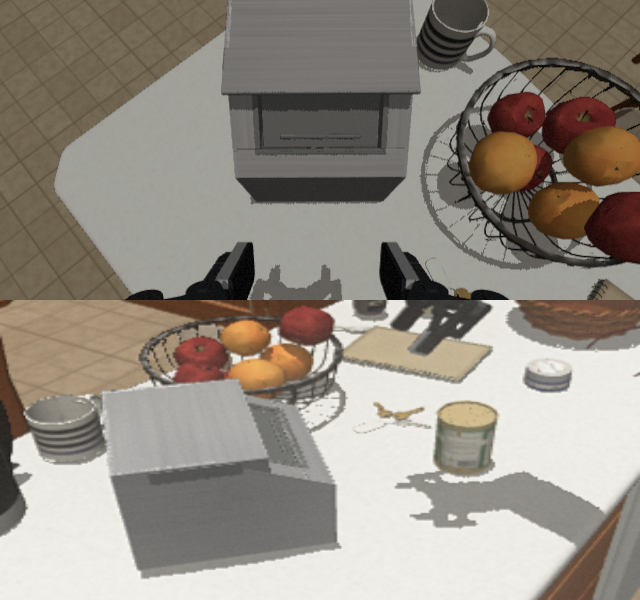

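The flap lies flush in the mouth at about (320,130), and the jar is out of sight inside. The caddy hasn't moved, and the tin and pot are still standing in place.

```bash
python3 -c "from bench import robot; print(robot.job_done())"
```

```text
the job is handed in; nothing more can be done
None
```

The spice jar is inside the recycling caddy with the flap shut behind it, the caddy, tin and pot have not moved, and I handed the job in at about 9.7 s.

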